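Tip the tea boxes back the right way up

ROBOT

A 6-joint arm with a two-finger parallel gripper is mounted at the origin on a cart in front of the work surface, level with it; the furniture and walls round the work are solid. World frame = base frame: x ahead of the robot, y to its left, z up, the work surface at z = 0. Lengths are in m, angles in degrees, forces in N, time in s.
With the tool pointing down it reaches from about 0.275 to 0.75 m from the base axis. Payload 10.2 kg.
Tool frame: the origin (TCP) lies on the centre line of the jaws, within the pads' length; the fingertips stand 14 mm ahead of it and the grasp point (between the pads) lies 5 mm behind it (robot.tip_extent is the distance from the TCP to the fingertips, in m); z points along the fingers, y is the line along which they close (so a half turn about z gives the same grasp; the last joint's range is limited). The gripper opens to 88 mm and grips with 3 to 60 N. Pads are 18 mm wide; open, the fingers measure 123 mm over their backs; the gripper's body (75 mm by 187 mm) begins 45 mm behind the grasp point.
Start: joints at [-78.346, 17.928, 85.812, -0, 76.261, -12.8], TCP at [0.217, -0.478, 0.253] pointing down, gripper open.
Joint ranges: [-168.41, 168.41], [-55.51, 124.54], [10.69, 146.95], [-70.63, 250.63], [1, 178], [-165.06, 165.06]. Speed limits (degrees/s): [136.94, 136.94, 172.46, 180, 180, 180].

INTERFACE

Orientations are given as a 3x3 rotation matrix whose columns are the frame's x, y, z axes.
In Python, from station import robot, optics gives the robot as it stands. The module is installed in compiled form; this text tells all that it offers.
- The arm moves only by the tool drive_tool, never from a script. Its argument "deltas" is a list of rows, each a list of 7 numbers: the shift along the tool's x, y, z in m, then the turn, a rotation vector about the tool's x, y, z in rad, then the closure in counts, from 0 (fully open) to 255 (shut). In form: [[dx, dy, dz, wx, wy, wz, grip], ...]. A call has 1 to 10 rows; each row shifts and turns the commanded pose from where the row before left it, along the tool's axes as they then stand; what a row does not reach is not made up. A row lasts 1/12 s, in which the tool goes at most 41.7 mm and 7.16 degrees, less where a joint would pass 70% of its speed; a pose out of reach is approached as far as the arm can. A call is refused whole if a number of a shift passes 0.0417 or a number of a turn 0.125, either way. A call with a gripper value outside its range is refused whole. The fingers move at their own pace and stop on an object; the grip force is fixed at half the most. Time passes only in rows, so rows that do not move let the fingers close. It gives the time, the measured TCP pose, the force, the opening and the grip force at its end, in the units of the state.
- robot.observe(): the state, without advancing time (a new reading comes with each control period).
- optics.get_image(name): name is "scene" or "top" or "wrist"; returns the picture (384x512x3 uint8, red, green, blue); there is no depth.
- optics.camera_info(name): a dict with "fx", "fy", "cx", "cy" (pixels), "position" and "orientation" of the camera in the world. Camera axes: x right, y up, looking along -z (the intrinsics and any distortion apply to the point x, -y, -z); pixel columns grow to the right and rows downward; lengths in m; the calibration is good to about 2 mm. A picture is of the moment at which its call begins: read the wrist's pose just before it. camera_info takes no time and is no camera call; for the wrist camera it gives the pose at the moment of the call.
- robot.hand_in(): hands the job in; it is judged then, once.
The state is a dict: "t": time; "joint_pos": joint angles; "dq": joint speeds; "joint_efforts": joint torques, N m; "position": TCP position; "tool_rot": TCP orientation; "ft_force": force on the tool from outside, world axes, zero at the start; "torque": the same for the moment, N m; "gripper_width": finger opening in m; "finger_force": force on a finger pad.
Only numpy, scipy, OpenCV 4.12 (cv2) and the standard library are available. Lean on these libraries where they do the work, as an engineer would, in place of code of your own. Each camera call takes 0.05 s, during which the arm holds its last target. There are 200 camera calls.

TASK

Two of the three tea boxes on the worktop have been left standing on their small ends. Tip each of these two over with a gentle push of the fingertips, without gripping, lifting or shoving it away, so that it falls onto its underside (the plain dark face without any print) and lies the right way up, lid on top, like the third tea box at the back. Leave the third box and everything else as they are.

Things in the scene. Friction and masses are not known exactly. Their poses are not given: they have to be found in the camera images.
- tea_a: dark blue tea box, 64 (x) x 122 (y) x 74 (z) mm, 0.14 to 0.26 kg, centre of mass near its middle. Origin: centre of its underside; z points to the lid, y along its length. Starts standing on its -y end, 122 mm tall, z level, underside looking away from the robot (+-40 degrees), left or right of the middle (swaps with tea_b). Tipped towards its -z by some 31 degrees it falls on onto its underside.
- tea_b: a second tea box just like tea_a, but it starts standing on its +y end with its underside (the plain, unprinted face; the opposite one is the lid, with a fine gold line along both long edges) looking towards the robot (+-40 degrees). It too is tipped towards its own -z direction.
- tea_c: a third tea box just like these, already the right way up at the back in the middle, 74 mm tall; origin at the centre of its underside. Not to be moved.
- tea_a_heel (a point): middle of the edge of tea_a between its underside and the small end on which it starts (0, -61, 0 mm in its frame); it lies on the worktop at the start, and the box tips over this edge
- tea_b_heel (a point): the same edge of tea_b (0, +61, 0 mm in its frame)
- salt_shaker: glass salt shaker with a grey top, 44 mm across, 90 mm tall, standing between the two boxes; origin under its centre. Not to be moved.
- jam_jar: jam jar, 65 mm across, 83 mm tall, at the left side; origin under its centre. Not to be moved.
- pepper_mill: wooden pepper mill, 58 mm across, 150 mm tall, at the left side near the robot; origin under its centre. Not to be moved.
- candle_jar: candle in a glass, 76 mm across, 90 mm tall, at the right side; origin under its centre. Not to be moved.
- spice_0: spice jar with a green cap, 46 mm across, 106 mm tall, at the right side near the robot; origin under its centre. Not to be moved.

How it is judged:
By the outcome, as a careful person would: the job done as asked, in the order asked, and still so for the second after the job is handed in, with the robot touching nothing.
It also fails if it takes over 42 s, if anything falls off the work surface, if the arm or the gripper's body presses on something with over 40 N, if the wrist force passes 120 N, or if a joint passes its speed limit or range.

## Working session

There is one attempt and no reset: what is moved stays moved. The work goes in short steps, Python scripts to look and compute and a tool call to move; the robot and the scene stay as the last step left them, time stands still between calls to the robot, and variables do not carry over. Pictures are saved under pics/ and viewed, at most 10 in all, crops included, and the job is handed in when it is done.

Besides the shell and the picture viewer there is one more tool, called after "Request:" by a JSON object that holds its "op" and its "data", one argument or row to a line. drive_tool: Moves the arm, as the interface text tells. Its arguments: {"type":"object","properties":{"deltas":{"type":"array"}},"required":["deltas"]}

```bash
mkdir -p pics; python3 - <<'E'
from station import robot, optics
import cv2,numpy as np
for n in("scene","top"):
    im=optics.get_image(n); cv2.imwrite(f"pics/{n}0.png",cv2.resize(im[:,:,::-1],(800,600),interpolation=cv2.INTER_CUBIC)); np.save(f"{n}0.npy",im)
    print(n,optics.camera_info(n))
s=robot.observe(); print(s["t"],s["position"],s["tool_rot"],s["gripper_width"],robot.tip_extent)
E
```

```text
scene {'fx': 497.9768746244535, 'fy': 497.9768746244535, 'cx': 253.6422653195672, 'cy': 188.59913319301552, 'position': array([-0.56079732,  0.54270027,  1.2417882 ]), 'orientation': array([[-0.41925513,  0.61301866, -0.66965159],
       [-0.90785124, -0.2785442 ,  0.31339952],
       [ 0.00559219,  0.73933838,  0.67331084]])}
top {'fx': 374.92829739146, 'fy': 374.92829739146, 'cx': 251.0853794674621, 'cy': 193.33354623255445, 'position': array([ 0.43575157, -0.01593953,  1.2912631 ]), 'orientation': array([[ 0.02543883,  0.99114796, -0.13030194],
       [-0.99947584,  0.02260607, -0.02317335],
       [-0.0200226 ,  0.13082314,  0.99120351]])}
0.1 [ 0.21727591 -0.47771582  0.25222371] [[ 9.10293726e-01  4.13962890e-01 -2.40166991e-04]
 [ 4.13962888e-01 -9.10293077e-01  1.11403778e-03]
 [ 2.42547948e-04 -1.11352182e-03 -9.99999351e-01]] 0.08805150977358614 0.014
```

View pics/scene0.png

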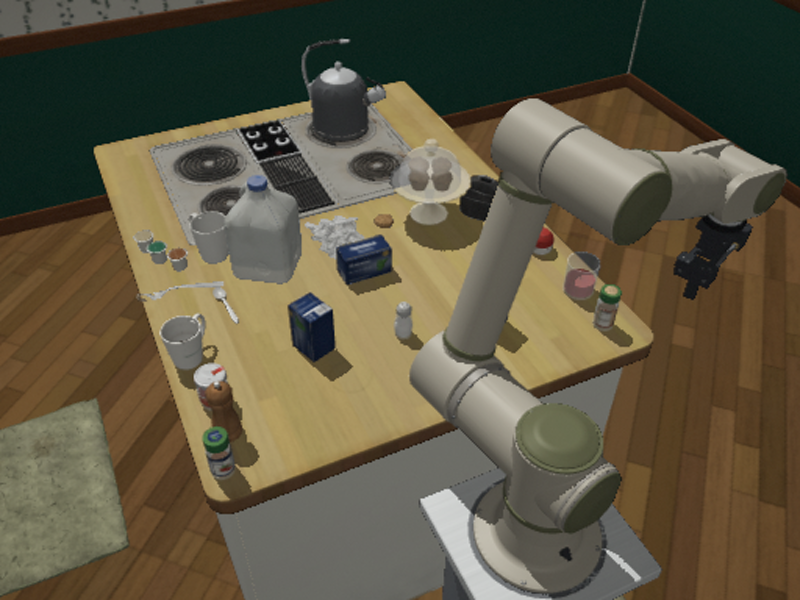

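View pics/top0.png

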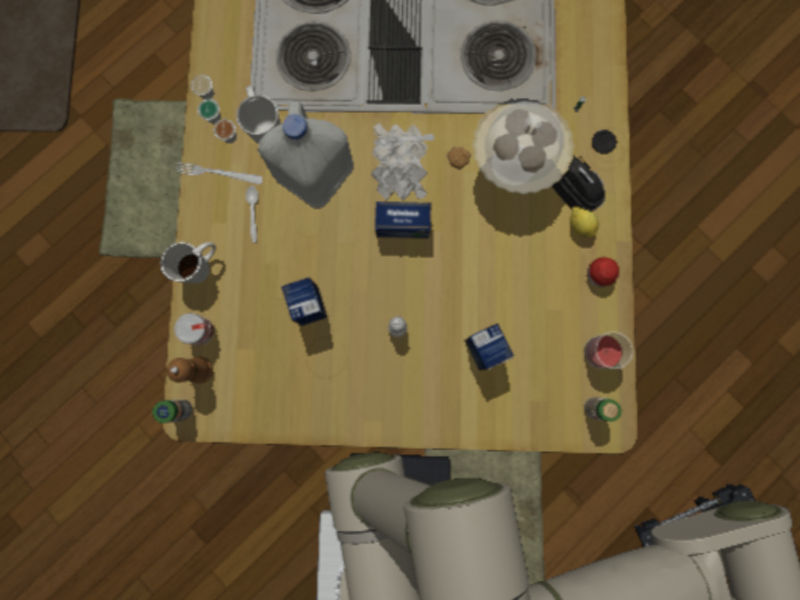

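The scene view shows the left box at (312,327), the third box at (364,260), and the right box hidden by the arm. The top view shows the standing boxes at (304,302) and (489,347), the shaker at (398,327). Next I measure the corners of their top faces and zoom in.

```bash
cat > h.py <<'E'
import numpy as np,cv2
from station import robot, optics
def ray(n,uv,z,ci=None):
    c=ci or optics.camera_info(n); R=c["orientation"];p=c["position"]
    d=R@np.array([(uv[0]-c["cx"])/c["fx"],-(uv[1]-c["cy"])/c["fy"],-1]); return p+d*(z-p[2])/d[2]
def proj(n,P,ci=None):
    c=ci or optics.camera_info(n); q=c["orientation"].T@(np.array(P)-c["position"]); return np.array([c["cx"]+c["fx"]*q[0]/-q[2],c["cy"]-c["fy"]*q[1]/-q[2]])
E
python3 - <<'E'
from h import *
T=np.load("top0.npy");S=np.load("scene0.npy")
def crop(I,u,v,w=26,h=26): return cv2.resize(I[v-h:v+h,u-w:u+w,::-1],(390,290*0+390),interpolation=cv2.INTER_CUBIC)
A=np.hstack([crop(T,195,193),crop(T,313,222)]); cv2.imwrite("pics/c1.png",cv2.resize(np.hstack([A]),(780,390)))
cv2.imwrite("pics/c2.png",np.hstack([crop(S,200,209),crop(T,258,140)]))
hsv=cv2.cvtColor(T,cv2.COLOR_RGB2HSV); m=((hsv[...,0]>100)&(hsv[...,0]<135)&(hsv[...,1]>60)).astype(np.uint8)
for k,(u,v,z) in dict(L=(195,193,.122),R=(313,222,.122),C=(258,140,.074)).items():
    mm=np.zeros_like(m); mm[v-28:v+28,u-28:u+28]=m[v-28:v+28,u-28:u+28]
    mm=cv2.morphologyEx(mm,cv2.MORPH_CLOSE,np.ones((7,7)))
    c=max(cv2.findContours(mm,0,2)[0],key=cv2.contourArea)
    print(k,cv2.contourArea(c),cv2.minAreaRect(c)); ap=cv2.approxPolyDP(c,2.0,True)[:,0]
    for a in ap: print(a,ray("top",a,z).round(3),ray("top",a,0).round(3))
for k,(u,v,z) in dict(shaker=(398,327,.09),pepper=(185,370,.15),jam=(190,328,.083),candle=(608,351,.08),spice=(606,409,.1)).items(): print(k,ray("top",(u*.64,v*.64),z).round(3))
E
```

```text
L 480.0 ((193.90000915527344, 192.70001220703125), (26.563133239746094, 20.87103271484375), 71.56504821777344)
[193 179] [0.631 0.197 0.122] [0.651 0.219 0.   ]
[181 185] [0.611 0.234 0.122] [0.629 0.26  0.   ]
[187 204] [0.551 0.212 0.122] [0.563 0.236 0.   ]
[196 206] [0.545 0.183 0.122] [0.557 0.204 0.   ]
[207 201] [0.562 0.149 0.122] [0.575 0.167 0.   ]
[202 184] [0.616 0.168 0.122] [0.634 0.187 0.   ]
[198 179] [0.631 0.181 0.122] [0.652 0.201 0.   ]
R 357.0 ((312.8000183105469, 222.10000610351562), (22.36067771911621, 21.913463592529297), 63.43495178222656)
[317 208] [ 0.548 -0.195  0.122] [ 0.56  -0.214  0.   ]
[312 210] [ 0.541 -0.18   0.122] [ 0.552 -0.197  0.   ]
[312 220] [ 0.51  -0.18   0.122] [ 0.518 -0.197  0.   ]
[304 221] [ 0.507 -0.155  0.122] [ 0.514 -0.17   0.   ]
[301 216] [ 0.522 -0.146  0.122] [ 0.531 -0.159  0.   ]
[299 218] [ 0.515 -0.14   0.122] [ 0.524 -0.153  0.   ]
[307 235] [ 0.464 -0.165  0.122] [ 0.466 -0.18   0.   ]
[326 227] [ 0.49  -0.223  0.122] [ 0.495 -0.245  0.   ]
C 603.5 ((257.5, 139.5), (33.0, 21.0), 0.0)
[241 131] [0.806 0.052 0.074] [0.828 0.056 0.   ]
[242 150] [0.74  0.046 0.074] [0.759 0.05  0.   ]
[273 149] [ 0.746 -0.057  0.074] [ 0.765 -0.059  0.   ]
[274 131] [ 0.808 -0.059  0.074] [ 0.83  -0.061  0.   ]
shaker [ 0.542 -0.001  0.09 ]
pepper [0.443 0.411 0.15 ]
jam [0.531 0.432 0.083]
candle [ 0.504 -0.432  0.08 ]
spice [ 0.388 -0.419  0.1  ]
```

View pics/c1.png

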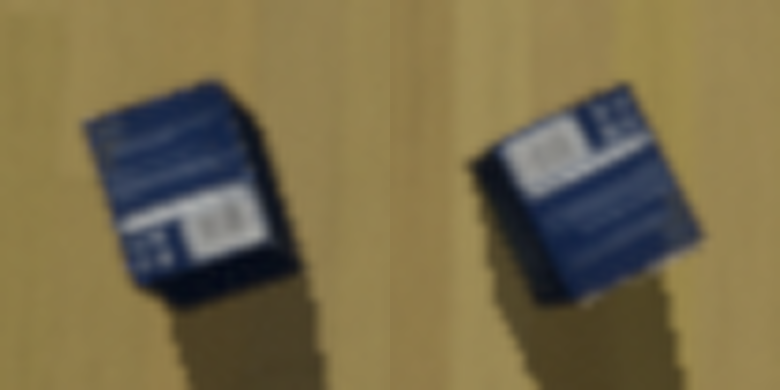

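View pics/c2.png

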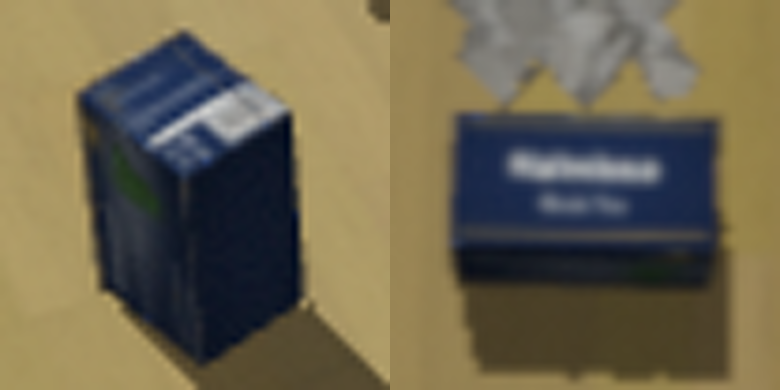

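The crops show the white label edge on the robot side of the left box. That box's robot-facing side is plain dark in the scene view, so left = tea_b (tips toward the robot). The right box has its label on the far side, so right = tea_a (tips away).

```bash
python3 - <<'E'
from h import *
B=dict(L=[(179.9,182.8),(197.6,177.5),(205.2,199.2),(186.9,204.5)],R=[(300.6,215.3),(318.2,206.9),(328.6,227.3),(311.6,235.8)])
for k,c in B.items():
    P=np.array([ray("top",p,.122)[:2] for p in c]); FL,FR,NR,NL=P
    d=(FL+FR-NL-NR)/2; w=(FR+NR-FL-NL)/2
    print(k,"centre",P.mean(0).round(4),"depth",np.linalg.norm(d).round(4),"width",np.linalg.norm(w).round(4),"yaw depth",np.degrees(np.arctan2(d[1],d[0])).round(1),"yaw width+90",np.degrees(np.arctan2(w[0],-w[1])*-1).round(1), "FarMid",((FL+FR)/2).round(4),"NearMid",((NL+NR)/2).round(4))
    print(P.round(3).tolist())
    if k=="L": print("scene check", [proj("scene",(*p,.122)).round(1) for p in P])
print("jug base corners scene", ray("scene",(268*.64,280*.64),0).round(3),ray("scene",(233*.64,270*.64),0).round(3),ray("scene",(297*.64,262*.64),0).round(3))
print("jug near top-view corner", [ray("top",(319*.64,206*.64),z).round(3) for z in(0,.12)], "cap",ray("top",(295*.64,126*.64),.25).round(3))
E
```

```text
L centre [0.5928 0.197 ] depth 0.0735 width 0.0591 yaw depth 21.0 yaw width+90 -17.9 FarMid [0.6271 0.2102] NearMid [0.5585 0.1838]
[[0.618, 0.238], [0.636, 0.182], [0.568, 0.155], [0.549, 0.212]]
scene check [array([185.6, 194.8]), array([199.6, 186.7]), array([214.7, 197.2]), array([200.2, 205.8])]
R centre [ 0.5065 -0.1885] depth 0.0709 width 0.0601 yaw depth 28.0 yaw width+90 -27.2 FarMid [ 0.5378 -0.1718] NearMid [ 0.4751 -0.2051]
[[0.524, -0.145], [0.552, -0.199], [0.489, -0.231], [0.461, -0.179]]
jug base corners scene [0.85  0.225 0.   ] [0.921 0.292 0.   ] [0.886 0.139 0.   ]
jug near top-view corner [array([0.822, 0.187, 0.   ]), array([0.787, 0.168, 0.12 ])] cap [0.901 0.199 0.25 ]
```

tea_b is at (0.593, 0.197), yaw about 19.5°. tea_a is at (0.507, −0.189), yaw about 27.6°. The measured depths (74 and 71 mm) and widths (about 60 mm) fit the given box. I close the fingers and go to a point behind tea_a.

Request:
{"op": "drive_tool", "data": {
  "deltas": [
    [0.02,-0.009,0,0,0,-0.006,255],
    [0.03,-0.014,0,0,0,-0.006,255],
    [0.032,-0.015,0,0,0,-0.006,255],
    [0.032,-0.015,0,0,0,-0.006,255],
    [0.032,-0.015,0,0,0,-0.006,255],
    [0.032,-0.015,0,0,0,-0.006,255],
    [0.032,-0.015,0,0,0,-0.006,255],
    [0.032,-0.015,0,0,0,-0.006,255],
    [0.032,-0.015,0,0,0,-0.006,255],
    [0.02,-0.009,0,0,0,0,255]
  ]
}}

```text
t: 0.93
position: [0.4226, -0.2233, 0.2526]
tool_rot: [[0.886, 0.464, -0.0], [0.464, -0.886, 0.001], [0.0, -0.001, -1.0]]
ft_force: [0.2, -0.2, -0.2]
gripper_width: 0.0237
finger_force: 0.0
```

Request:
{"op": "drive_tool", "data": {
  "deltas": [
    [0,0.004,0.015,0,0,0,255],
    [0,0.004,0.03,0,0,0,255],
    [0,0,0.03,0,0,0,255],
    [0,0,0.03,0,0,0,255],
    [0,0,0.02,0,0,0,255],
    [0,0,0.01,0,0,0,255],
    [0,0,0,0,0,0,255]
  ]
}}

```text
t: 1.52
position: [0.4244, -0.2324, 0.116]
tool_rot: [[0.887, 0.462, -0.003], [0.462, -0.887, 0.003], [-0.001, -0.004, -1.0]]
ft_force: [0.4, 0.3, 0.3]
gripper_width: 0.0004
finger_force: 0.0
```

```bash
python3 - <<'E'
from h import *
im=optics.get_image("top"); s=robot.observe(); print(s["position"],s["ft_force"],s["gripper_width"])
a=cv2.resize(im[150:280,190:380,::-1],(760,520),interpolation=cv2.INTER_CUBIC); cv2.imwrite("pics/a1.png",a)
E
```

```text
[ 0.42507671 -0.23295414  0.11758359] [ 0.69490239 -0.32711975  1.40716426] 0.000476760209238762
```

View pics/a1.png

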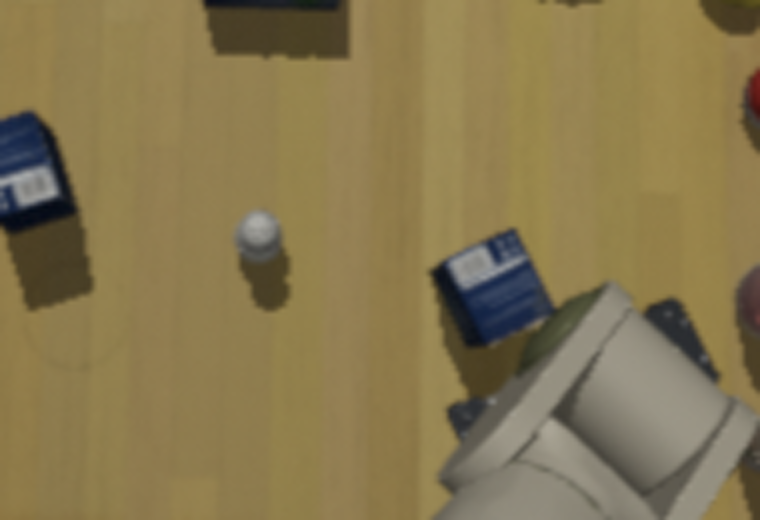

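The box is untouched. The fingertips are behind it, centred to about 2 mm and about 45 mm from contact. I start the push.

Request:
{"op": "drive_tool", "data": {
  "deltas": [
    [0.012,0,0,0,0,0,255],
    [0.012,0,0,0,0,0,255],
    [0.008,0,0,0,0,0,255],
    [0.004,0,0,0,0,0,255],
    [0.004,0,0,0,0,0,255],
    [0.004,0,0,0,0,0,255],
    [0.004,0,0,0,0,0,255],
    [0.004,0,0,0,0,0,255],
    [0.004,0,0,0,0,0,255],
    [0.004,0,0,0,0,0,255]
  ]
}}

```text
t: 2.4
position: [0.4786, -0.2052, 0.1178]
tool_rot: [[0.887, 0.462, -0.0], [0.462, -0.887, -0.0], [-0.0, 0.0, -1.0]]
ft_force: [-1.1, -0.7, 1.4]
gripper_width: 0.0003
finger_force: 0.7
```

Request:
{"op": "drive_tool", "data": {
  "deltas": [
    [0.004,0,0,0,0,0,255],
    [0.004,0,0,0,0,0,255],
    [0.004,0,0,0,0,0,255],
    [0.004,0,0,0,0,0,255]
  ]
}}

```text
t: 2.73
position: [0.4929, -0.1977, 0.1177]
tool_rot: [[0.887, 0.462, 0.0], [0.462, -0.887, -0.0], [0.0, 0.0, -1.0]]
ft_force: [-0.4, 0.3, 0.5]
gripper_width: 0.0008
finger_force: 0.6
```

```bash
python3 - <<'E'
from h import *
im=optics.get_image("top"); s=robot.observe(); print(s["position"],s["ft_force"])
S=optics.get_image("wrist")
a=cv2.resize(im[150:280,250:380,::-1],(390,390),interpolation=cv2.INTER_CUBIC); cv2.imwrite("pics/a2.png",np.hstack([a,cv2.resize(S[:,:,::-1],(390,390))]))
E
```

```text
[ 0.49333971 -0.19738595  0.11770857] [ 0.39363641  0.61898483 -0.11099399]
```

View pics/a2.png

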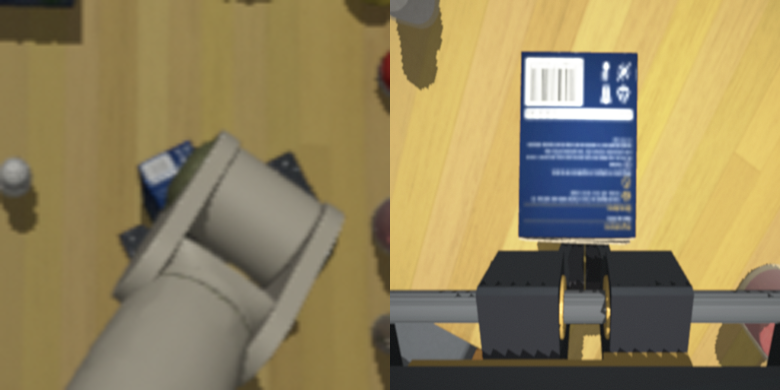

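The wrist view shows the box's end squarely ahead of the closed fingers, corners at about (521,52) to (636,237) in the picture. I'll check whether it is tilting or sliding by solving for the pose of this end face.

```bash
cat >> h.py <<'E'
def face():
    "pose of box end face (x across, y away along -z_box) from wrist view; returns corners in world"
    ci=optics.camera_info("wrist"); im=optics.get_image("wrist"); hsv=cv2.cvtColor(im,cv2.COLOR_RGB2HSV)
    m=((hsv[...,0]>100)&(hsv[...,0]<130)&(hsv[...,1]>90)&(hsv[...,2]>40)).astype(np.uint8)
    m=cv2.morphologyEx(m,cv2.MORPH_CLOSE,np.ones((25,25))); m=cv2.morphologyEx(m,cv2.MORPH_OPEN,np.ones((15,15)))
    c=max(cv2.findContours(m,0,2)[0],key=cv2.contourArea); h=cv2.convexHull(c)
    e=3.
    while len(q:=cv2.approxPolyDP(h,e,True)[:,0])>4: e+=1
    return ci,im,q.astype(float)
def pose(q,ci,w=.064,d=.074):
    q=q[np.argsort(q[:,1])]; q=np.vstack([q[:2][np.argsort(q[:2,0])],q[2:][np.argsort(-q[2:,0])]]) # FL FR NR NL
    o=np.array([[-w/2,d/2,0],[w/2,d/2,0],[w/2,-d/2,0],[-w/2,-d/2,0]])
    K=np.array([[ci["fx"],0,ci["cx"]],[0,ci["fy"],ci["cy"]],[0,0,1]])
    n,R,T,E=cv2.solvePnPGeneric(o,q,K,None,flags=cv2.SOLVEPNP_IPPE)
    F=np.diag([1,-1,-1]); out=[]
    for r,t,e in zip(R,T,E):
        C=(ci["orientation"]@F@(cv2.Rodrigues(r)[0]@o.T+t)).T+ci["position"]; out.append((C,float(e)))
    return q,out
E
python3 - <<'E'
from h import *
ci,im,q=face(); q,o=pose(q,ci); print(q.tolist(), ci["position"])
for C,e in o: print(e,C.round(3).tolist(),"far drop",(C[2:,2].mean()-C[:2,2].mean()).round(3))
s=robot.observe(); print(s["t"],s["position"])
E
```

```text
[[172.0, 118.0], [323.0, 54.0], [320.0, 233.0], [170.0, 232.0]] [ 0.55581433 -0.16365524  0.25020896]
14.63392323527574 [[0.538, -0.131, 0.096], [0.579, -0.179, 0.106], [0.537, -0.203, 0.162], [0.496, -0.156, 0.151]] far drop 0.056
18.93538465856748 [[0.545, -0.138, 0.163], [0.579, -0.186, 0.138], [0.518, -0.212, 0.105], [0.484, -0.164, 0.13]] far drop -0.033
2.8833 [ 0.49269133 -0.19761577  0.11754888]
```

```bash
python3 - <<'E'
from h import *
ci=optics.camera_info("wrist"); q=np.array([(521,52),(637,53),(636,237),(519,237)],float)-[390,0]; q*=[512/390,384/390]
q,o=pose(q,ci)
for C,e in o: print(e,C.round(3).tolist(),"far drop",(C[2:,2].mean()-C[:2,2].mean()).round(3))
P=np.array([ray("wrist",p,.122,ci) for p in q]); print(P.round(3).tolist(),np.linalg.norm(P[0]-P[1]),np.linalg.norm(P[1]-P[2]),np.linalg.norm(P[2]-P[3]))
E
```

```text
3.206208751043984 [[0.555, -0.124, 0.111], [0.586, -0.179, 0.121], [0.521, -0.212, 0.135], [0.491, -0.156, 0.125]] far drop 0.014
4.853808989325095 [[0.558, -0.126, 0.128], [0.585, -0.182, 0.114], [0.519, -0.216, 0.119], [0.492, -0.159, 0.132]] far drop 0.005
[[0.557, -0.127, 0.122], [0.584, -0.179, 0.122], [0.519, -0.217, 0.122], [0.487, -0.156, 0.122]] 0.05820646739699947 0.07524411656320638 0.06915777955845194
```

The near edge reads about 0.130 m high and the far edge about 0.112 m, so the box is tilting about its heel and not sliding. I continue the push.

Request:
{"op": "drive_tool", "data": {
  "deltas": [
    [0.004,0,0,0,0,0,255],
    [0.004,0,0,0,0,0,255],
    [0.004,0,0,0,0,0,255],
    [0.004,0,0,0,0,0,255],
    [0.004,0,0,0,0,0,255],
    [0.004,0,0,0,0,0,255],
    [0.004,0,0,0,0,0,255],
    [0,0,0,0,0,0,255],
    [0,0,0,0,0,0,255],
    [0,0,0,0,0,0,255]
  ]
}}

```text
t: 3.72
position: [0.5173, -0.1849, 0.1177]
tool_rot: [[0.887, 0.463, -0.0], [0.463, -0.887, 0.0], [-0.0, -0.0, -1.0]]
ft_force: [-0.3, -0.2, -0.2]
gripper_width: 0.0006
finger_force: 0.0
```

```bash
python3 - <<'E'
from h import *
im=optics.get_image("top"); s=robot.observe(); print(s["position"],s["ft_force"])
S=optics.get_image("wrist")
a=cv2.resize(im[150:280,250:380,::-1],(390,390),interpolation=cv2.INTER_CUBIC); cv2.imwrite("pics/a3.png",np.hstack([a,cv2.resize(S[:,:,::-1],(390,390))]))
E
```

```text
[ 0.51723106 -0.18494137  0.11768801] [ 0.25196805  0.04681472 -0.65686982]
```

View pics/a3.png

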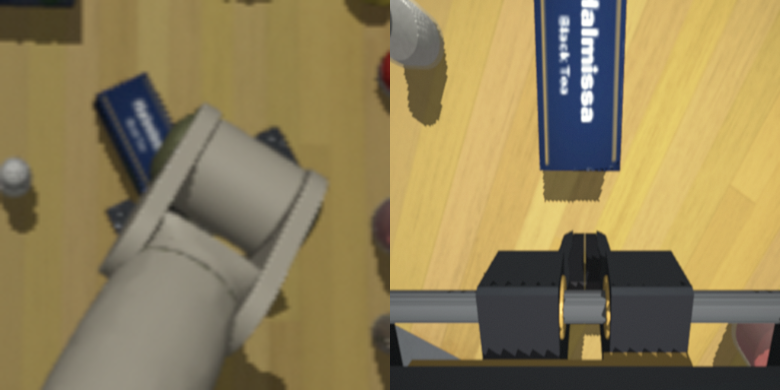

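tea_a now lies lid up, with the gold lines and print visible and its near end at (580,170) in the wrist view. It is clear of the fingers and the shaker. I lift and cross over to the far side of tea_b.

Request:
{"op": "drive_tool", "data": {
  "deltas": [
    [0,0,-0.02,0,0,0,255],
    [0,0,-0.035,0,0,0,255],
    [0,0,-0.03,0,0,0,255],
    [0.015,-0.013,-0.01,0,0,0,255],
    [0.029,-0.026,0,0,0,0,255],
    [0.029,-0.026,0,0,0,0,255],
    [0.029,-0.026,0,0,0,0,255],
    [0.029,-0.026,0,0,0,0,255],
    [0.029,-0.026,0,0,0,0,255],
    [0.029,-0.026,0,0,0,0,255]
  ]
}}

```text
t: 4.65
position: [0.607, 0.0542, 0.2129]
tool_rot: [[0.887, 0.462, 0.0], [0.462, -0.887, -0.0], [0.0, 0.0, -1.0]]
ft_force: [-0.0, -0.4, 0.1]
gripper_width: 0.0007
finger_force: 0.0
```

Request:
{"op": "drive_tool", "data": {
  "deltas": [
    [0.029,-0.026,0,0,0,0,255],
    [0.029,-0.026,0,0,0,0,255],
    [0.029,-0.026,0,0,0,0,255],
    [0.029,-0.026,0,0,0,0,255],
    [0.02,-0.018,0,0,0,0,255],
    [0,0,0,0,0,0.07,255],
    [0,0,0,0,0,0.071,255],
    [0,0,0,0,0,0,255],
    [0,0,0,0,0,0,255]
  ]
}}

```text
t: 5.4
position: [0.6709, 0.2232, 0.2126]
tool_rot: [[0.942, 0.335, -0.0], [0.335, -0.942, -0.0], [-0.0, -0.0, -1.0]]
ft_force: [-0.0, -0.5, 0.6]
gripper_width: 0.0007
finger_force: 0.0
```

Request:
{"op": "drive_tool", "data": {
  "deltas": [
    [0,0,0.015,0,0,0,255],
    [0,0,0.025,0,0,0,255],
    [0,0,0.025,0,0,0,255],
    [0,0,0.02,0,0,0,255],
    [0,0,0.01,0,0,0,255],
    [0,0,0,0,0,0,255]
  ]
}}

```text
t: 5.9
position: [0.6701, 0.2229, 0.1155]
tool_rot: [[0.943, 0.334, -0.004], [0.334, -0.943, -0.001], [-0.004, -0.001, -1.0]]
ft_force: [-0.5, -0.5, -0.5]
gripper_width: 0.0005
finger_force: 0.0
```

```bash
python3 - <<'E'
from h import *
im=optics.get_image("top"); s=robot.observe(); print(s["position"],s["ft_force"])
S=optics.get_image("scene")
a=cv2.resize(im[140:240,150:280,::-1],(390,300),interpolation=cv2.INTER_CUBIC); b=cv2.resize(S[130:230,150:280,::-1],(390,300),interpolation=cv2.INTER_CUBIC); cv2.imwrite("pics/b1.png",np.hstack([a,b]))
E
```

```text
[0.67082588 0.223079   0.11754204] [ 0.25790867 -0.33185767  0.88172255]
```

View pics/b1.png

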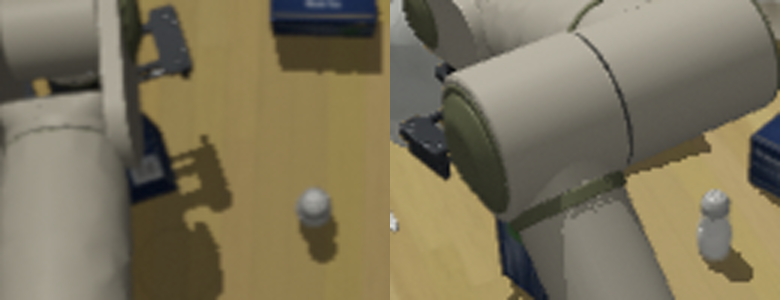

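The box still stands where measured, its near right corner at about (175,190) in the picture. The fingertips are behind it, about 36 mm from contact. I push toward the robot.

Request:
{"op": "drive_tool", "data": {
  "deltas": [
    [-0.01,0,0,0,0,0,255],
    [-0.01,0,0,0,0,0,255],
    [-0.006,0,0,0,0,0,255],
    [-0.004,0,0,0,0,0,255],
    [-0.004,0,0,0,0,0,255],
    [-0.004,0,0,0,0,0,255],
    [-0.004,0,0,0,0,0,255],
    [-0.004,0,0,0,0,0,255],
    [-0.004,0,0,0,0,0,255],
    [-0.004,0,0,0,0,0,255]
  ]
}}

```text
t: 6.83
position: [0.6198, 0.2053, 0.1178]
tool_rot: [[0.943, 0.333, 0.0], [0.333, -0.943, 0.0], [0.0, 0.0, -1.0]]
ft_force: [1.3, 1.2, -0.3]
gripper_width: 0.0008
finger_force: 0.6
```

Request:
{"op": "drive_tool", "data": {
  "deltas": [
    [-0.004,0,0,0,0,0,255],
    [-0.004,0,0,0,0,0,255],
    [-0.004,0,0,0,0,0,255],
    [-0.004,0,0,0,0,0,255]
  ]
}}

```text
t: 7.17
position: [0.6045, 0.2, 0.1177]
tool_rot: [[0.943, 0.333, -0.0], [0.333, -0.943, -0.0], [-0.0, -0.0, -1.0]]
ft_force: [0.7, 0.1, 1.6]
gripper_width: 0.0003
finger_force: 0.4
```

```bash
python3 - <<'E'
from h import *
im=optics.get_image("top"); s=robot.observe(); print(s["position"],s["ft_force"])
S=optics.get_image("wrist")
a=cv2.resize(im[140:270,150:280,::-1],(390,390),interpolation=cv2.INTER_CUBIC); b=cv2.resize(S[:,:,::-1],(390,390)); cv2.imwrite("pics/b2.png",np.hstack([a,b]))
E
```

```text
[0.60392351 0.19981486 0.11760399] [-0.44322777 -0.03252119 -0.08014045]
```

View pics/b2.png

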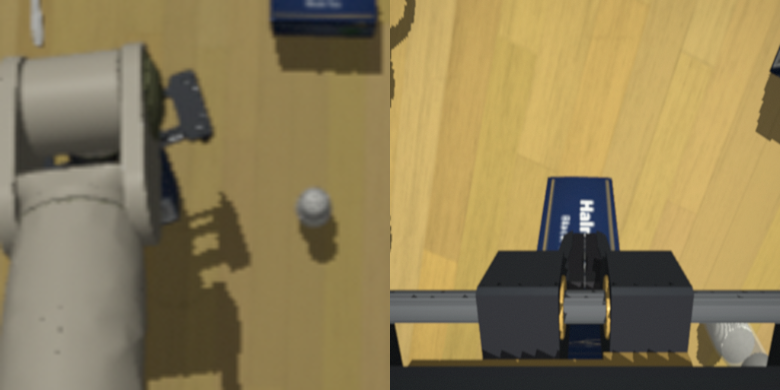

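The wrist view shows the lid face leaning away, its lower edge at row 178 and wider toward the tips, so tea_b is tilting. I continue.

Request:
{"op": "drive_tool", "data": {
  "deltas": [
    [-0.004,0,0,0,0,0,255],
    [-0.004,0,0,0,0,0,255],
    [-0.004,0,0,0,0,0,255],
    [-0.004,0,0,0,0,0,255],
    [-0.004,0,0,0,0,0,255],
    [-0.004,0,0,0,0,0,255],
    [-0.004,0,0,0,0,0,255],
    [0,0,0,0,0,0,255],
    [0,0,0,0,0,0,255],
    [0,0,0,0,0,0,255]
  ]
}}

```text
t: 8.1
position: [0.5786, 0.1908, 0.1178]
tool_rot: [[0.943, 0.333, 0.0], [0.333, -0.943, 0.0], [0.0, 0.0, -1.0]]
ft_force: [0.7, 0.2, 0.2]
gripper_width: 0.0005
finger_force: 0.0
```

Request:
{"op": "drive_tool", "data": {
  "deltas": [
    [0.004,0,-0.02,0,0,0,255],
    [0.008,0,-0.035,0,0,0,255],
    [0.015,0.02,-0.035,0,0,0,255],
    [0.02,0.03,-0.02,0,0,0,255],
    [0.02,0.035,0,0,0,0,255],
    [0.01,0.035,0,0,0,0,255],
    [0,0.035,0,0,0,0,255],
    [0,0.03,0,0,0,0,255],
    [0,0.015,0,0,0,0,255],
    [0,0,0,0,0,0,255]
  ]
}}

```text
t: 8.93
position: [0.7177, 0.0253, 0.2259]
tool_rot: [[0.944, 0.33, -0.001], [0.33, -0.944, -0.0], [-0.001, 0.0, -1.0]]
ft_force: [0.7, 0.2, 1.0]
gripper_width: 0.0004
finger_force: 0.0
```

```bash
python3 - <<'E'
from h import *
im=optics.get_image("top"); s=robot.observe(); print(s["t"],s["position"],s["ft_force"])
cv2.imwrite("pics/b3.png",cv2.resize(im[90:290,90:400,::-1],(800,516),interpolation=cv2.INTER_CUBIC))
E
```

```text
8.9833 [0.71721415 0.02770516 0.22617885] [0.043577   0.14285115 0.06527706]
```

View pics/b3.png

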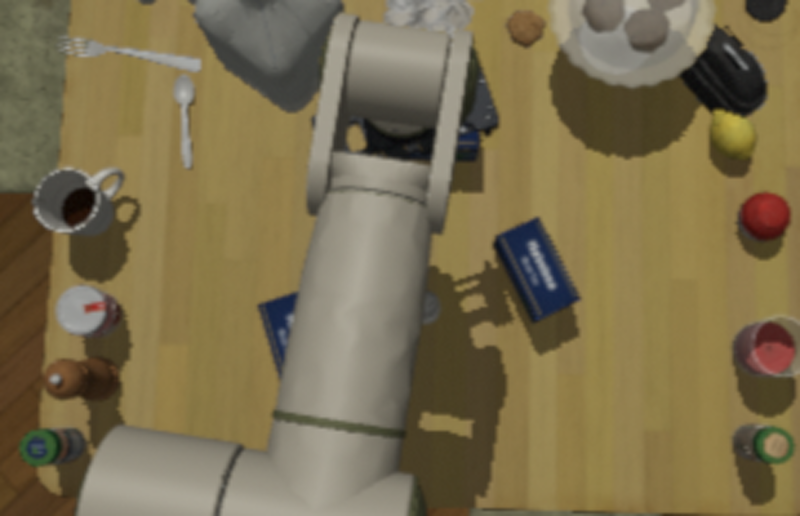

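Both boxes show the lid with gold lines on top, tea_a at (538,270) and tea_b partly behind the arm at (280,330). I've used my 10 pictures, so I move the arm aside and check the rest by numbers.

Request:
{"op": "drive_tool", "data": {
  "deltas": [
    [-0.01,0.02,0,0,0,0,255],
    [-0.015,0.032,0,0,0,0,255],
    [-0.018,0.035,0,0,0,0,255],
    [-0.018,0.035,0,0,0,0,255],
    [-0.018,0.035,0,0,0,0,255],
    [-0.018,0.035,0,0,0,0,255],
    [-0.018,0.035,0,0,0,0,255],
    [-0.018,0.03,0,0,0,0,255],
    [-0.01,0.015,0,0,0,0,255],
    [0,0,0,0,0,0,255]
  ]
}}

```text
t: 9.82
position: [0.6722, -0.2776, 0.2265]
tool_rot: [[0.944, 0.331, -0.0], [0.331, -0.944, -0.0], [-0.0, 0.0, -1.0]]
ft_force: [-0.8, 0.1, -0.5]
gripper_width: 0.0007
finger_force: 0.0
```

```bash
python3 - <<'E'
from h import *
T=optics.get_image("top"); s=robot.observe(); print(s["t"],s["position"],s["ft_force"])
def rep(T,k,u,v,z):
    hsv=cv2.cvtColor(T,cv2.COLOR_RGB2HSV); m=((hsv[...,0]>100)&(hsv[...,0]<135)&(hsv[...,1]>60)).astype(np.uint8)
    mm=np.zeros_like(m); mm[v-35:v+35,u-35:u+35]=m[v-35:v+35,u-35:u+35]; mm=cv2.morphologyEx(mm,cv2.MORPH_CLOSE,np.ones((5,5)))
    c=max(cv2.findContours(mm,0,2)[0],key=cv2.contourArea); P=np.array([ray("top",p,z)[:2] for p in c[:,0]],np.float32); print(k,cv2.minAreaRect(P*1000))
    m1=((T.min(2)>120)&(cv2.drawContours(np.zeros_like(m),[c],-1,1,-1)>0)).sum(); print(" white px on it",m1)
rep(T,"b",203,220,.074); rep(T,"c",258,140,.074)
T0=np.load("top0.npy"); rep(T0,"c before",258,140,.074)
d=np.abs(T.astype(int)-T0).sum(2)
for k,(u,v) in dict(shaker=(398,327),pepper=(185,370),jam=(190,328)).items():
    u,v=int(u*.64),int(v*.64); print(k,d[v-6:v+7,u-6:u+7].mean().round(1))
E
```

```text
9.8667 [ 0.67297518 -0.27530349  0.22660348] [-0.77143098  0.42267696 -0.24848062]
b ((498.8913879394531, 159.62197875976562), (117.31503295898438, 57.707984924316406), 17.476831436157227)
 white px on it 38
c ((777.5930786132812, -4.127838134765625), (72.12001037597656, 110.49124145507812), 1.1696107387542725)
 white px on it 37
c before ((777.5933837890625, -4.14263916015625), (72.11998748779297, 110.46166229248047), 1.1696001291275024)
 white px on it 38
shaker 11.9
pepper 4.2
jam 2.6
```

tea_b lies at (0.499, 0.160) with a lid-sized outline (117 × 58 mm measured) and its print up, matching a tip about its heel. tea_c, the pepper mill and the jam jar are unchanged. The shaker's small image difference fits arm shadow, and the tool never went near it.

```bash
python3 -c "
from station import robot
print(robot.hand_in())"
```

```text
the job is handed in; nothing more can be done
None
```

I tipped tea_a and tea_b onto their undersides with gentle fingertip pushes; both lie lid up, tea_c has not moved, nothing else was touched as far as I could tell, and the job was handed in at about 10 s.

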